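Swing the taper-jig plate home and jam its bolt

TASK

Push the swinging wooden plate of the taper jig near its free end, so that it turns about its pin until it presses firmly, with about 10 newtons, against the stop screw. Then slide the steel bolt in behind the plate until its tapered nose is jammed tight, pushing with about 15 newtons, so that it holds the plate against the screw by itself. Feel your way gently, never pressing on the plate with more than 25, and leave the nut, the bolt and the other small things lying around where they are.

Things in the scene. Friction and masses are not known exactly. Their poses are not given: they have to be found in the camera images.
- jig_base: Fixed plywood base of the taper jig, 280 (x) x 160 (y) x 12 mm; origin at the centre of its underside, on the worktop (z = 0); x points away from the robot, y to the left; yaw 0.05 to 0.38 rad. At (105, 0) mm stands a steel pivot pin of 12 mm diameter with a 26 mm washer and nut, up to z = 42 mm.
- swing_plate: Loose wooden plate 172 x 60 x 18 mm, 0.2 to 0.35 kg, flat on the base (top at z = 30 mm), its hole round the pin (1.5 mm play), held down by the washer. Origin: hole centre, underside; reaches x = +22 to -150, y = +-30 mm in its frame. Free end (-x) nearest the robot, starts swung right: yaw 0.25 to 0.42 rad above the base's. Home: yaw about the base's (+-0.07). Slides with 1 to 3 N and stays put.
- push_edge (a point): Point on the plate's right (-y) face 28 mm from its free end, at mid thickness (z = 21 mm): a good place to push toward +y of the base. With the plate home it lies at about x = -17, y = -23 to -37 mm in the base frame.
- pivot (a point): Axis of the pivot pin at the height of the plate's top (z = 30 mm).
- stop_block: Fixed aluminium block 26 x 22 x 24 mm on the base, left of the plate; origin: centre of its underside, at (-30, 59, 12) mm in the base frame. It carries the stop screw, a hard steel rod of 10 mm diameter along y at z = 21.5 mm. Its tip faces the plate at y = 30 mm, give or take 7 mm: it is set differently each time, so home is found by feel; press on with about 10 N.
- bolt_slide: Steel bolt sliding along +x of the base, with an upright round black knob, 16 to 18 mm diameter, 26 mm high. Origin: knob axis, under the knob, z = 34 mm; in the base frame x = -100 to -94 mm at the start (out), y = -32 mm, hard end x = -48. Drags with 4 N, stays where left. Push the knob's near side above the rails; 13 to 19 N jams the nose tight, and friction then holds it.
- bolt_nose (a point): End of the bolt's nose, 44 mm beyond the knob axis, z = 19.5 mm. Here the bar is 5 mm wide (y = -44 to -39 mm in the base frame); its left side widens at 26 degrees to 24 mm over 39 mm. It enters behind the right corner of the plate's free end ((-45, -30 +-8) mm when home) and wedges it toward the screw. It meets a plate at home with the knob axis at about x = -85 to -54 mm.
- rails (a point): Middle between the two fixed aluminium guide rails of the bolt, at their top (z = 31 mm), (-99, -32) mm in the base frame; they run from x = -135 to -63 mm, each about 13 mm wide, with a 17 mm slot between in which the knob's neck runs.
- nut_1: Loose hexagon nut, 19 x 22 x 10 mm, lying on the base near its far right corner; leave it.
- bolt_1: Loose hexagon-headed bolt, 18 x 42 x 16 mm, lying on the base left of the pivot; leave it.
- pencil: Red pencil 173 x 15 x 8 mm lying on the table left of the rip fence; leave it.
- spare_knob: Black star knob 46 x 44 x 28 mm lying on the table just left of the rip fence; leave it.

How it is judged (in metres and radians):
On the way, in this order (a step that is already met when the one before it is completed fails the run):
1. the plate is pushed against the stop screw with at least 5 N (contact force between swing_plate and stop_block above 5 N), for 0.2 s.
2. the bolt's nose is jammed against the plate with at least 3 N while the plate bears on the screw (contact force between bolt_slide and swing_plate above 3 N and contact force between swing_plate and stop_block above 3 N and x of bolt_slide in the frame of jig_base above -0.09 m), for 0.2 s.
At the end, for the whole second after the job is handed in: The plate lies flat at its home heading (within 0.09 rad of the base's) and at rest, still pressed against the stop screw with at least 2 N by the bolt, whose nose is slid in (knob axis beyond x = -90 mm of the base) and presses on the plate with at least 2 N (contact force between bolt_slide and swing_plate above 2 N and contact force between swing_plate and stop_block above 2 N and x of bolt_slide in the frame of jig_base above -0.09 m and linear speed of swing_plate below 0.01 m/s and angle between the x axis of swing_plate and the x axis of jig_base, either way round below 0.09 rad and angle between swing_plate's own z axis and vertical below 0.05 rad); the robot touches nothing.
It fails at once if the fingers, the bolt's nose or the stop screw press on the plate with more than 25 N (contact force between any of the fingers, bolt_slide and swing_plate above 25 N or contact force between swing_plate and stop_block above 25 N).
It fails at once if a bystander (nut, bolt, pencil, star knob) is moved by more than 20 mm (distance of any of nut_1, bolt_1, pencil, spare_knob from where it was at the start of the episode above 0.02 m).
It also fails if it takes over 48 s, if anything falls off the work surface, if the arm or the gripper's body presses on something with over 40 N, if the wrist force passes 120 N, or if a joint passes its speed limit or range.

ROBOT

A 7-joint arm with a two-finger parallel gripper is mounted at the origin on a cart in front of the work surface, level with it; the furniture and walls round the work are solid. World frame = base frame: x ahead of the robot, y to its left, z up, the work surface at z = 0. Lengths are in mm, angles in degrees, forces in N, time in s.
With the tool pointing down it reaches from about 425 to 925 mm from the base axis. Payload 6.8 kg.
Tool frame: the origin (TCP) lies on the mounting face of the last link; the fingertips stand 173 mm ahead of it and the grasp point (between the pads) lies 155 mm ahead of it; z points along the fingers, y is the line along which they close (so a half turn about z gives the same grasp; the last joint's range is limited). The gripper opens to 85 mm and grips with 20 to 120 N. Pads are 22 mm wide; open, the fingers measure 114 mm over their backs; the gripper's body (76 mm by 85 mm) begins 54 mm behind the grasp point. The pads swing forward as they close: fully open they stand 13 mm farther back than shut.
Start: joints at [-82.282, 27.33, 1.283, 89.118, -0.659, 63.558, -4.761], TCP at [162.281, 655.215, 404.708] pointing down, gripper open.
Joint ranges: [-169.35, 169.35], [-19.33, 120.38], [-80.79, 83.38], [13.8, 139.57], [-78.32, 258.32], [9.67, 109.79], [-169.56, 169.56]. Speed limits (degrees/s): [136.94, 136.94, 180, 180, 180, 180, 180].

INTERFACE

Orientations are given as [roll, pitch, yaw] about the fixed x, y, z axes, in that order (R = Rz(yaw) Ry(pitch) Rx(roll)).
In Python, from cell import * gives the robot as it stands.
- The arm moves only by the tool drive_tool, never from a script. Its argument "steps" is one flat list of numbers, 5 for each row, row after row: the opening, from -1 (shut) to 1 (fully open), then the shift along the world's x, y, z in units of 200 mm (1.0 is 200 mm), then the turn about the world's z in units of 0.5 rad (1.0 is 0.5 rad). A call has 1 to 5 rows; each row shifts and turns the commanded pose from where the row before left it; what a row does not reach is not made up. A row lasts 1/8 s, in which the tool goes at most 62.5 mm and 10.7 degrees, less where a joint would pass 70% of its speed; a pose out of reach is approached as far as the arm can. A call with a number of a shift or a turn outside -1 to 1 is refused whole. A call with a gripper value outside its range is refused whole. The fingers move at their own pace and stop on an object; the grip force is fixed at half the most. Time passes only in rows, so rows that do not move let the fingers close. It gives the time, the measured TCP pose, the force, the opening and the grip force at its end, in the units of the state.
- get_state(): the state, without advancing time (a new reading comes with each control period).
- camera(name): name is "scene" or "top" or "wrist"; returns a dict with "pixels" (400x640x3 uint8, red, green, blue), "K" (3x3 intrinsics, pixels), "dist_coeffs" ([k1, k2, p1, p2, k3] as OpenCV has them; the pictures are not rectified), "extrinsics" (4x4, takes a point from world to camera coordinates); the wrist camera has in their place "hand_eye" (4x4, takes a point from camera to tool coordinates, whose origin is the TCP and whose axes are the flange's). Camera axes: x right, y down, z forward; pixel columns grow to the right and rows downward; lengths in mm; the calibration is good to about 2 mm. A picture is of the moment at which its call begins: read the wrist's pose just before it. There is no depth.
- job_done(): hands the job in; it is judged then, once.
The state is a dict: "t": time; "joint_positions": joint angles; "dq": joint speeds; "effort": joint torques, N m; "eef_pos": TCP position; "tcp_rot": TCP orientation; "wrist_force": force on the tool from outside, world axes, zero at the start; "moment": the same for the moment, N m; "finger_gap": finger opening in mm; "finger_force": force on a finger pad.
Only numpy, scipy, OpenCV 4.12 (cv2) and the standard library are available. Lean on these libraries where they do the work, as an engineer would, in place of code of your own. Each camera call takes 0.05 s, during which the arm holds its last target. There are 200 camera calls.

## Working session

There is one attempt and no reset: what is moved stays moved. The work goes in short steps, Python scripts to look and compute and a tool call to move; the robot and the scene stay as the last step left them, time stands still between calls to the robot, and variables do not carry over. Pictures are saved under pics/ and viewed, at most 10 in all, crops included, and the job is handed in when it is done.

Besides the shell and the picture viewer there is one more tool, called after ">>>" as name(argument=value, ...) on one line, values as JSON. drive_tool: Moves the arm, as the interface text tells. Shifts and turns lie within -1 to 1; 1 stands for 200 mm of shift or 0.5 rad of turn. Its arguments: {"type":"object","properties":{"steps":{"type":"array"}},"required":["steps"]}

```bash
mkdir -p pics; cat > h.py <<'E'
from cell import *
import numpy as np, cv2
def snap(n,f):
    c=camera(n); cv2.imwrite('pics/'+f,c['pixels'][:,:,::-1]); np.savez('pics/'+f+'.npz',**{k:np.array(v) for k,v in c.items()}); return c
def ray(f,uv,z):
    c=np.load('pics/'+f+'.npz'); p=cv2.undistortPoints(np.array([[uv]],float),c['K'],c['dist_coeffs'])[0,0]
    E=c['extrinsics']; R=E[:3,:3];o=-R.T@E[:3,3]; d=R.T@np.array([*p,1]); return o+d*(z-o[2])/d[2]
def proj(f,P):
    c=np.load('pics/'+f+'.npz');E=c['extrinsics']
    return cv2.projectPoints(np.array(P,float).reshape(-1,1,3),cv2.Rodrigues(E[:3,:3])[0],E[:3,3],c['K'],c['dist_coeffs'])[0][:,0]
E
python3 - <<'E'
from h import *
snap('top','top.png');snap('scene','scene.png')
s=get_state();print(s['t'],s['eef_pos'],s['tcp_rot'],s['wrist_force'],s['finger_gap'])
E
```

```text
0.1 [162.22310581 654.97221484 403.84054835] [-1.79908924e+02  5.31157243e-03  1.66089188e+02] [-0.35389979 -0.15075071 -0.40731666] 85.62449893902107
```

View pics/top.png

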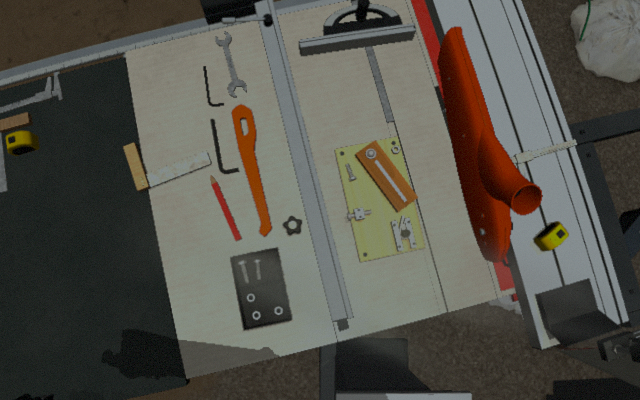

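View pics/scene.png

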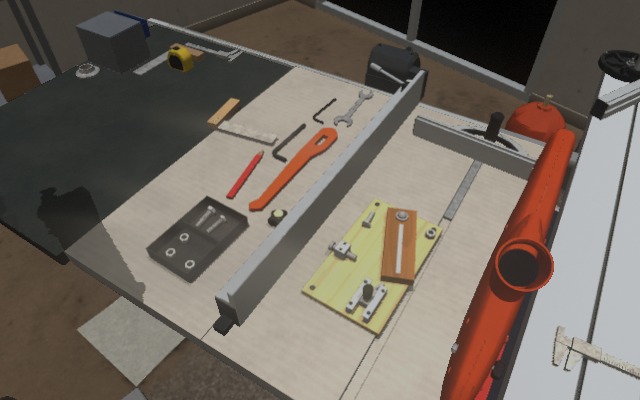

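The jig base spans about (335–425, 137–262) in the top image. The plate runs from its pin at (371,154) to its free end near (405,205), and the knob is near (404,234). I'll enlarge this area.

```bash
python3 - <<'E'
from h import *
a=cv2.imread('pics/top.png')[130:270,325:435]; b=cv2.imread('pics/scene.png')[190:340,295:450]
a=cv2.resize(a,None,fx=4,fy=4,interpolation=cv2.INTER_CUBIC);b=cv2.resize(b,(350,339),interpolation=cv2.INTER_CUBIC)
o=np.zeros((560,790,3),np.uint8);o[:,:440]=a;o[:339,440:]=b;cv2.imwrite('pics/crop.png',o)
E
```

```text
(no output)
```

View pics/crop.png

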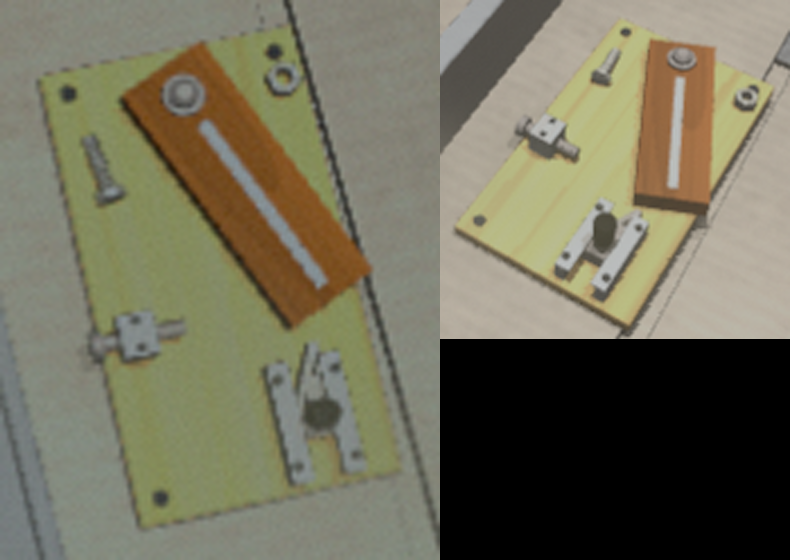

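The crop shows these features:
- **Base corners:** (40,77), (288,27), (400,470) and (142,527).
- **Plate corners:** (122,98), (203,42), (371,270) and (291,328).
- **Pin:** (184,94).
- **Knob:** (321,412).
- **Screw tip:** (185,327).

Next I'll fit the poses.

```bash
cat > fit.py <<'E'
from h import *
from scipy.optimize import least_squares
px=lambda c:np.array(c,float)/4+[324.6,129.6]
B=[[140,80],[140,-80],[-140,-80],[-140,80]];Bp=px([(40,77),(288,27),(400,470),(142,527)])
P=[[22,30],[22,-30],[-150,-30],[-150,30]];Pp=px([(122,98),(203,42),(371,270),(291,328)])
T=lambda x,y,a,q,z:np.c_[np.array(q,float)@np.array([[np.cos(a),np.sin(a)],[-np.sin(a),np.cos(a)]])+[x,y],np.full(len(q),z)]
def res(v):
    x,y,a,b=v; pv=T(x,y,a,[[105,0]],30)[0]
    return np.r_[(proj('top.png',T(x,y,a,B,12))-Bp).ravel(),(proj('top.png',T(pv[0],pv[1],b,P,30))-Pp).ravel()]
if __name__=='__main__':
    g=np.mean([ray('top.png',p,12) for p in Bp],0); print('mean',g)
    r=least_squares(res,[g[0],g[1],.2,.5]);v=r.x;print(v,np.abs(r.fun).max(),res(v).round(1))
    x,y,a,b=v
    print('knob',ray('top.png',px((321,412)),60),'model out',T(x,y,a,[[-97,-32]],60))
    k=ray('top.png',px((321,412)),60)[:2]-v[:2];R=T(0,0,-a,[k],0);print('knob in base',R)
    print('tip base',T(0,0,-a,[ray('top.png',px((185,327)),21.5)[:2]-v[:2]],0))
    print('push edge now',T(*T(x,y,a,[[105,0]],0)[0][:2],b,[[-122,-30]],21),'home',T(x,y,a,[[-17,-30]],21), 'corners',T(*T(x,y,a,[[105,0]],0)[0][:2],b,P,30))
    c=np.load('pics/scene.png.npz');print(proj('scene.png',T(x,y,a,B,12)))
E
python3 fit.py
```

```text
mean [605.53775274  60.92637942  12.        ]
[6.05330636e+02 6.04910317e+01 2.28429900e-01 6.30084356e-01] 0.8706039123225082 [-0.6 -0.3  0.9 -0.5  0.7  0.5 -0.4  0.7 -0.4 -0.7 -0.6 -0.4  0.3  0.3
  0.1  0.2]
knob [517.10623899   9.2325323   60.        ] model out [[518.09674305   7.35678767  60.        ]]
knob in base [[-97.54001435 -29.94868318   0.        ]]
tip base [[-29.73031788  28.84720287   0.        ]]
push edge now [[626.70616121 -11.85518721  21.        ]] home [[595.56569746  27.42071309  21.        ]] corners [[707.70219036 121.47014144  30.        ]
 [743.05496545  72.99147301  30.        ]
 [604.0827826  -28.35314892  30.        ]
 [568.73000751  20.12551952  30.        ]]
[[374.24919006 197.41964707]
 [443.27869967 228.21117595]
 [378.44045274 334.44490608]
 [300.41897469 289.8465336 ]]
```

>>> drive_tool(steps=[-1, 0.175, -0.25, 0, -0.1, -1, 0.175, -0.25, 0, -0.1, -1, 0.175, -0.25, 0, -0.1, -1, 0.175, -0.25, 0, -0.1, -1, 0.175, -0.25, 0, -0.1])

```text
t: 0.72
eef_pos: [338.1, 403.3, 404.5]
tcp_rot: [-180.0, -0.0, 151.7]
wrist_force: [1.0, 0.1, -0.8]
finger_gap: -0.2
finger_force: 0.0
```

>>> drive_tool(steps=[-1, 0.175, -0.25, 0, -0.1, -1, 0.175, -0.25, 0, -0.1, -1, 0.175, -0.25, 0, -0.1, -1, 0.175, -0.25, 0, -0.1, -1, 0.175, -0.25, 0, -0.1])

```text
t: 1.35
eef_pos: [513.0, 153.5, 404.6]
tcp_rot: [180.0, -0.0, 137.4]
wrist_force: [0.6, -0.0, 0.9]
finger_gap: 0.2
finger_force: 0.0
```

>>> drive_tool(steps=[-1, 0.175, -0.25, 0, -0.1, -1, 0.175, -0.25, 0, -0.1, -1, 0.175, -0.25, 0, -0.1, -1, 0.175, -0.25, 0, -0.1, -1, 0, 0, -0.25, 0])

```text
t: 1.98
eef_pos: [655.1, -51.2, 357.6]
tcp_rot: [179.7, 0.5, 125.5]
wrist_force: [-0.2, 0.6, -2.0]
finger_gap: -0.3
finger_force: 0.0
```

>>> drive_tool(steps=[-1, 0, 0, -0.25, 0, -1, 0, 0, -0.25, 0, -1, 0, 0, -0.15, 0, -1, 0, 0, 0, 0])

```text
t: 2.48
eef_pos: [651.0, -44.5, 221.9]
tcp_rot: [-179.7, -0.2, 126.0]
wrist_force: [-0.3, 0.3, 0.3]
finger_gap: -0.1
finger_force: 0.0
```

```bash
python3 - <<'E'
from h import *
s=get_state();print(s['eef_pos'],s['tcp_rot'],s['wrist_force'])
snap('top','t2.png');c=snap('scene','s2.png');
a=cv2.resize(cv2.imread('pics/t2.png')[110:260,330:490],None,fx=2.5,fy=2.5);b=cv2.resize(cv2.imread('pics/s2.png')[150:350,280:480],(400,400))
o=np.zeros((400,800,3),np.uint8);o[:375,:400]=a;o[:,400:]=b;cv2.imwrite('pics/c2.png',o)
E
```

```text
[650.9552269  -44.52484556 221.90921411] [-179.72282312   -0.19499504  125.98533785] [-0.29499949  0.25998634  0.32611078]
```

View pics/c2.png

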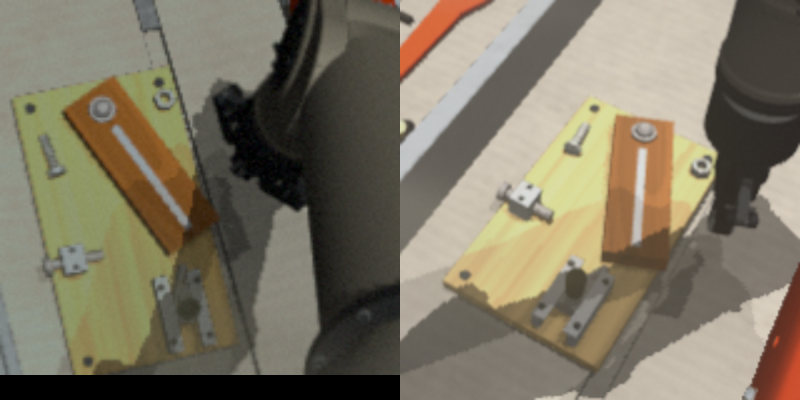

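The closed fingers hang clear to the right of the plate, with the tips at crop (720,230). There is free table below them.

>>> drive_tool(steps=[-1, 0, 0, -0.16, 0, -1, -0.05, 0.07, 0, 0, -1, -0.02, 0.03, 0, 0, -1, 0, 0, 0, 0])

```text
t: 3.08
eef_pos: [638.6, -23.5, 194.4]
tcp_rot: [179.9, 0.0, 126.1]
wrist_force: [-0.3, -0.2, 0.6]
finger_gap: 0.2
finger_force: 0.0
```

>>> drive_tool(steps=[-1, -0.01, 0.01, 0, 0, -1, -0.01, 0.01, 0, 0, -1, -0.01, 0.01, 0, 0, -1, -0.01, 0.01, 0, 0, -1, -0.01, 0.01, 0, 0])

```text
t: 3.7
eef_pos: [628.4, -15.1, 192.9]
tcp_rot: [180.0, 0.0, 126.0]
wrist_force: [1.2, -2.1, 2.1]
finger_gap: -0.1
finger_force: 1.1
```

>>> drive_tool(steps=[-1, -0.02, 0.018, 0, -0.09, -1, -0.018, 0.018, 0, -0.09, -1, -0.015, 0.016, -0.005, -0.09, -1, -0.014, 0.016, -0.005, -0.09, -1, 0, 0, 0, 0])

```text
t: 4.32
eef_pos: [614.5, -0.7, 190.5]
tcp_rot: [-180.0, -0.0, 115.7]
wrist_force: [0.2, 0.3, 0.3]
finger_gap: -0.2
finger_force: 0.1
```

>>> drive_tool(steps=[-1, -0.01, 0.01, 0, -0.07, -1, -0.01, 0.01, 0, -0.07, -1, -0.01, 0.01, 0, -0.07, -1, -0.01, 0.01, 0, -0.07, -1, 0, 0, 0, 0])

```text
t: 4.95
eef_pos: [606.7, 7.3, 190.7]
tcp_rot: [-180.0, -0.0, 107.6]
wrist_force: [-0.2, 0.2, 0.2]
finger_gap: 0.1
finger_force: 0.0
```

>>> drive_tool(steps=[-1, -0.005, 0.007, 0, -0.04, -1, -0.005, 0.007, 0, -0.04, -1, -0.005, 0.007, 0, -0.04])

```text
t: 5.32
eef_pos: [603.8, 10.9, 190.8]
tcp_rot: [180.0, 0.0, 104.1]
wrist_force: [-0.1, -1.8, 0.3]
finger_gap: 0.1
finger_force: 0.6
```

>>> drive_tool(steps=[-1, -0.004, 0.006, 0, 0, -1, -0.004, 0.006, 0, 0])

```text
t: 5.58
eef_pos: [602.3, 13.4, 190.8]
tcp_rot: [180.0, 0.0, 104.2]
wrist_force: [0.3, -1.0, 0.8]
finger_gap: -0.2
finger_force: 0.6
```

>>> drive_tool(steps=[-1, -0.003, 0.005, 0, 0, -1, -0.003, 0.005, 0, 0])

```text
t: 5.82
eef_pos: [601.1, 15.4, 190.7]
tcp_rot: [180.0, 0.0, 104.2]
wrist_force: [0.0, -1.4, 0.1]
finger_gap: -0.2
finger_force: 0.7
```

>>> drive_tool(steps=[-1, -0.002, 0.005, 0, 0, -1, -0.002, 0.005, 0, 0])

```text
t: 6.08
eef_pos: [600.4, 17.0, 190.8]
tcp_rot: [180.0, 0.1, 104.2]
wrist_force: [1.0, -4.7, -0.8]
finger_gap: -0.1
finger_force: 2.1
```

>>> drive_tool(steps=[-1, -0.001, 0.004, 0, 0, -1, -0.001, 0.004, 0, 0])

```text
t: 6.32
eef_pos: [600.2, 17.3, 190.9]
tcp_rot: [179.9, 0.2, 104.1]
wrist_force: [2.1, -8.5, -0.7]
finger_gap: 0.1
finger_force: 3.9
```

>>> drive_tool(steps=[-1, 0, 0.004, 0, 0, -1, 0, 0, 0, 0, -1, 0, 0, 0, 0])

```text
t: 6.7
eef_pos: [600.3, 17.6, 191.0]
tcp_rot: [179.9, 0.2, 104.1]
wrist_force: [2.2, -7.7, -1.6]
finger_gap: 0.1
finger_force: 4.0
```

>>> drive_tool(steps=[-1, 0, 0, 0, 0, -1, 0, 0, 0, 0])

```text
t: 6.95
eef_pos: [600.4, 17.6, 191.0]
tcp_rot: [179.9, 0.2, 104.1]
wrist_force: [1.7, -8.8, -1.5]
finger_gap: 0.1
finger_force: 4.0
```

>>> drive_tool(steps=[-1, -0.001, 0.006, 0, 0, -1, 0, 0.002, 0, 0, -1, 0, 0, 0, 0])

```text
t: 7.32
eef_pos: [600.4, 18.0, 191.2]
tcp_rot: [179.9, 0.3, 104.0]
wrist_force: [3.2, -10.3, -0.9]
finger_gap: -0.0
finger_force: 5.4
```

>>> drive_tool(steps=[-1, 0, 0.001, 0, 0, -1, 0, 0.001, 0, 0, -1, 0, 0, 0, 0])

```text
t: 7.7
eef_pos: [600.4, 18.1, 191.2]
tcp_rot: [179.9, 0.3, 104.0]
wrist_force: [4.5, -11.2, -0.3]
finger_gap: 0.1
finger_force: 5.8
```

>>> drive_tool(steps=[-1, 0.005, -0.02, 0, 0, -1, 0.02, -0.1, 0, 0, -1, 0, -0.03, 0.25, 0, -1, 0, 0, 0.25, 0])

```text
t: 8.2
eef_pos: [604.4, -9.7, 291.4]
tcp_rot: [-179.9, -0.0, 104.1]
wrist_force: [0.8, -0.5, -0.6]
finger_gap: 0.1
finger_force: 0.0
```

```bash
python3 - <<'E'
from h import *
s=get_state();print(s['t'],s['joint_positions'],s['eef_pos'],s['wrist_force'])
E
```

```text
8.2 [-28.82852682  31.40537422  32.37545546 106.37264545 -21.81350124
  48.58392469  28.57276164] [604.4146166   -9.71289984 291.44735461] [ 0.84641174 -0.51181993 -0.58551137]
```

>>> drive_tool(steps=[-1, -0.12, 0.01, 0, 0.345, -1, -0.12, 0.01, 0, 0.345, -1, -0.12, 0.01, 0, 0.345, -1, -0.12, 0.01, 0, 0.345, -1, -0.12, 0.005, 0, 0.345])

```text
t: 8.82
eef_pos: [483.9, 0.4, 290.8]
tcp_rot: [180.0, -0.0, 154.0]
wrist_force: [-0.8, 0.3, -0.2]
finger_gap: -0.3
finger_force: 0.0
```

>>> drive_tool(steps=[-1, 0, 0, 0, 0.345, -1, 0, 0, 0, 0.345, -1, 0, 0, 0, 0.345, -1, 0, 0, 0, 0.345, -1, 0, 0, 0, 0])

```text
t: 9.45
eef_pos: [484.6, 0.2, 290.8]
tcp_rot: [180.0, -0.0, -167.0]
wrist_force: [-1.0, -0.3, 0.2]
finger_gap: 0.3
finger_force: 0.0
```

```bash
python3 - <<'E'
from h import *
s=get_state();print(s['t'],s['joint_positions'],s['eef_pos'],s['tcp_rot'])
snap('top','t3.png');snap('scene','s3.png');snap('wrist','w3.png')
a=cv2.resize(cv2.imread('pics/t3.png')[110:290,330:490],None,fx=2.5,fy=2.5);b=cv2.resize(cv2.imread('pics/s3.png')[150:350,280:480],(400,400))
o=np.zeros((600,800,3),np.uint8);o[:450,:400]=a;o[:400,400:]=b;o[400:,480:]=cv2.resize(cv2.imread('pics/w3.png'),(320,200));cv2.imwrite('pics/c3.png',o)
E
```

```text
9.45 [-17.41736417  18.5433554   11.92245199 121.30599147  -5.82808917
  40.68501374 101.36868733] [4.84621312e+02 1.85901749e-01 2.90786015e+02] [ 1.79969956e+02 -1.05796525e-02 -1.66960708e+02]
```

View pics/c3.png

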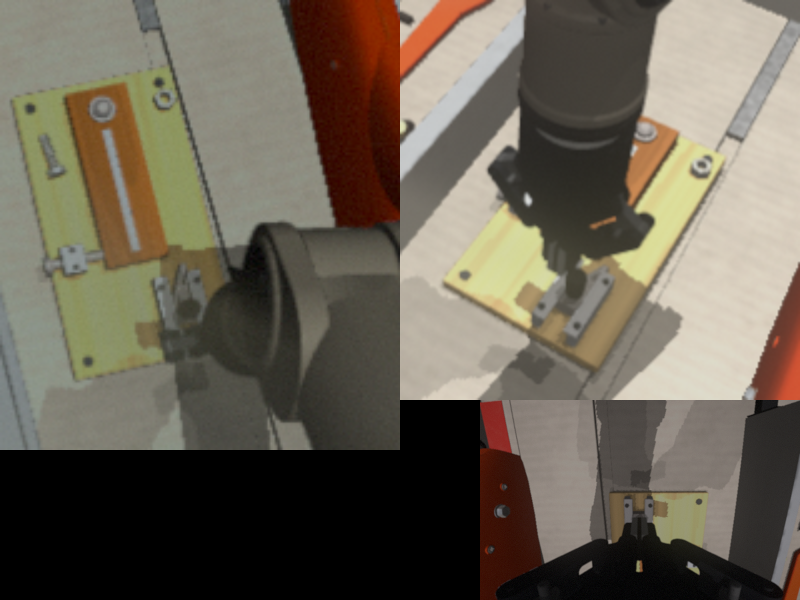

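The plate now lies along the base and touches the screw tip at crop (102,258). The fingers sit in line with the slot, on the near side of the knob. I'll descend.

>>> drive_tool(steps=[-1, 0, 0, -0.2, 0, -1, 0, 0, -0.15, 0, -1, 0, 0, -0.04, 0, -1, 0, 0, 0, 0])

```text
t: 10.1
eef_pos: [484.8, 0.8, 212.7]
tcp_rot: [-180.0, -0.0, -166.9]
wrist_force: [0.5, -0.8, 0.2]
finger_gap: -0.0
finger_force: 0.0
```

>>> drive_tool(steps=[-1, 0.02, 0.005, 0, 0, -1, 0.02, 0.005, 0, 0, -1, 0.01, 0.002, 0, 0])

```text
t: 10.48
eef_pos: [495.4, 3.4, 213.4]
tcp_rot: [-180.0, 0.1, -166.8]
wrist_force: [-0.6, -0.3, 0.4]
finger_gap: 0.1
finger_force: 0.0
```

>>> drive_tool(steps=[-1, 0.01, 0.002, 0, 0, -1, 0.01, 0.002, 0, 0, -1, 0.01, 0.003, 0, 0])

```text
t: 10.85
eef_pos: [499.9, 4.3, 212.5]
tcp_rot: [180.0, -0.1, -166.9]
wrist_force: [-3.7, -0.9, 3.3]
finger_gap: -0.1
finger_force: 2.1
```

>>> drive_tool(steps=[-1, 0.01, 0.002, 0, 0, -1, 0.01, 0.003, 0, 0, -1, 0.01, 0.002, 0, 0])

```text
t: 11.22
eef_pos: [506.6, 5.9, 212.5]
tcp_rot: [-180.0, -0.0, -166.8]
wrist_force: [-3.4, -1.2, 1.1]
finger_gap: -0.1
finger_force: 2.1
```

>>> drive_tool(steps=[-1, 0.01, 0.002, 0, 0, -1, 0.01, 0.002, 0, 0])

```text
t: 11.48
eef_pos: [510.7, 6.9, 212.6]
tcp_rot: [180.0, -0.0, -166.8]
wrist_force: [-4.3, -1.4, 0.2]
finger_gap: -0.1
finger_force: 2.1
```

>>> drive_tool(steps=[-1, 0.008, 0.002, 0, 0, -1, 0.008, 0.002, 0, 0, -1, 0.008, 0.002, 0, 0])

```text
t: 11.85
eef_pos: [515.5, 8.0, 212.6]
tcp_rot: [180.0, -0.0, -166.8]
wrist_force: [-3.5, -1.2, -1.4]
finger_gap: -0.2
finger_force: 2.1
```

>>> drive_tool(steps=[-1, 0.006, 0.0015, 0, 0, -1, 0.006, 0.0015, 0, 0, -1, 0.006, 0.0015, 0, 0])

```text
t: 12.22
eef_pos: [519.1, 8.9, 212.7]
tcp_rot: [-180.0, -0.0, -166.8]
wrist_force: [-2.9, -2.2, -2.0]
finger_gap: -0.0
finger_force: 2.0
```

>>> drive_tool(steps=[-1, 0.006, 0.0015, 0, 0, -1, 0.006, 0.0015, 0, 0])

```text
t: 12.48
eef_pos: [521.5, 9.4, 212.7]
tcp_rot: [-180.0, -0.0, -166.8]
wrist_force: [-4.5, -2.0, -1.8]
finger_gap: 0.1
finger_force: 2.0
```

>>> drive_tool(steps=[-1, 0.006, 0.0015, 0, 0, -1, 0.006, 0.0015, 0, 0])

```text
t: 12.72
eef_pos: [523.9, 10.1, 212.7]
tcp_rot: [-180.0, -0.0, -166.8]
wrist_force: [-3.7, -1.6, -1.9]
finger_gap: 0.2
finger_force: 2.0
```

>>> drive_tool(steps=[-1, 0.006, 0.0015, 0, 0, -1, 0.006, 0.0015, 0, 0])

```text
t: 12.98
eef_pos: [526.1, 10.6, 212.6]
tcp_rot: [180.0, -0.1, -166.8]
wrist_force: [-5.8, -3.8, -1.2]
finger_gap: -0.0
finger_force: 3.1
```

>>> drive_tool(steps=[-1, 0.005, 0.001, 0, 0, -1, 0.005, 0.001, 0, 0])

```text
t: 13.22
eef_pos: [527.2, 10.7, 212.5]
tcp_rot: [180.0, -0.2, -166.9]
wrist_force: [-9.0, -3.4, 3.4]
finger_gap: -0.1
finger_force: 4.9
```

>>> drive_tool(steps=[-1, 0.005, 0.001, 0, 0, -1, 0.004, 0.001, 0, 0])

```text
t: 13.48
eef_pos: [528.1, 10.8, 212.4]
tcp_rot: [180.0, -0.4, -166.9]
wrist_force: [-12.4, -4.8, 8.2]
finger_gap: 0.2
finger_force: 6.8
```

>>> drive_tool(steps=[-1, 0.004, 0.001, 0, 0, -1, 0.002, 0, 0, 0])

```text
t: 13.72
eef_pos: [528.7, 10.9, 212.4]
tcp_rot: [179.9, -0.4, -166.9]
wrist_force: [-14.6, -3.9, 10.0]
finger_gap: 0.1
finger_force: 7.8
```

>>> drive_tool(steps=[-1, 0.002, 0, 0, 0, -1, 0, 0, 0, 0, -1, 0, 0, 0, 0])

```text
t: 14.1
eef_pos: [528.8, 10.9, 212.4]
tcp_rot: [179.9, -0.5, -166.9]
wrist_force: [-15.7, -4.3, 11.2]
finger_gap: -0.0
finger_force: 8.0
```

>>> drive_tool(steps=[-1, -0.01, -0.002, 0, 0, -1, -0.03, -0.007, 0, 0, -1, -0.1, -0.023, 0, 0, -1, 0, 0, 0.25, 0, -1, 0, 0, 0.25, 0])

```text
t: 14.72
eef_pos: [504.6, 6.0, 314.6]
tcp_rot: [180.0, 0.2, -166.8]
wrist_force: [0.6, 0.2, 1.0]
finger_gap: -0.1
finger_force: 0.0
```

>>> drive_tool(steps=[-1, -0.1, -0.3, 0.1, 0, -1, 0, -0.3, 0, 0, -1, 0, -0.2, 0, 0, -1, 0, 0, 0, 0])

```text
t: 15.22
eef_pos: [485.6, -154.5, 332.9]
tcp_rot: [-179.8, 0.3, -167.2]
wrist_force: [-0.1, 1.2, 0.1]
finger_gap: -0.1
finger_force: 0.0
```

```bash
python3 - <<'E'
from h import *
s=get_state();print(s['t'],s['eef_pos'],s['wrist_force'])
snap('top','t4.png');snap('scene','s4.png')
a=cv2.resize(cv2.imread('pics/t4.png')[130:280,325:435],(400,545));b=cv2.resize(cv2.imread('pics/s4.png')[170:350,280:480],(400,360))
o=np.zeros((545,800,3),np.uint8);o[:,:400]=a;o[:360,400:]=b;cv2.imwrite('pics/c4.png',o)
E
```

```text
15.225 [ 485.55213788 -154.45140522  332.86588078] [-0.12998425  1.15531623  0.13763153]
```

View pics/c4.png

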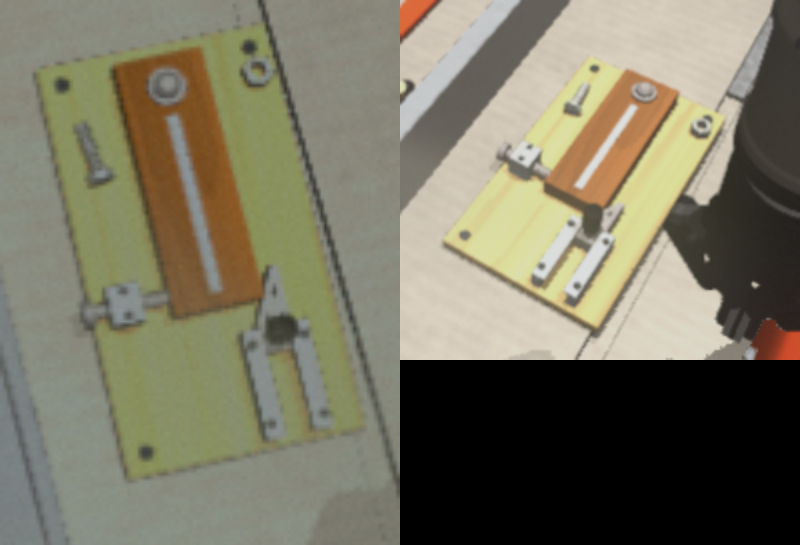

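The nose is wedged behind the plate's right corner at crop (262,300), and the plate bears on the screw at (170,300). The nut and bolt haven't moved, and the wrist force is zero, so the robot is clear.

```bash
python3 -c "
from cell import *
print(job_done())"
```

```text
the job is handed in; nothing more can be done
None
```

I pressed the plate against the stop screw with about 11 N, jammed the bolt behind it with about 16 N, and handed the job in at about 15 s; no verdict came back, but the last picture shows the plate held on the screw and the arm clear.

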